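# Hold the follower rod of a grease gun drawn back for a cartridge change

### The job

The small grease gun lying on its side in the bench cradle needs a new cartridge, and the catch that should keep its follower rod drawn back is worn out. First relieve the pump: squeeze the trigger all the way towards the fixed grip and let it spring fully back. Then pull the T-handle of the rod straight out against its spring until the groove turned in the rod has just come out of the end cap (80 mm of travel; not much farther, or the follower is torn out of its sleeve), and keep it there: the program ends while the gripper is still holding the handle steady at the mark. Leave the catch dish, the spare cartridge and the loose screw cap where they stand.

Things in the scene. Friction and masses are not known exactly. Their poses are not given: they have to be found in the camera images.
- gun: Small grease gun on its side in a grey cradle (plate 105x170 mm) fixed to the worktop. Origin on the worktop below the barrel; z up. Barrel (48 mm dia., straps 53) level along y, axis 85 mm up, top parts below 125 mm. +y: pump head, spout bent down at y=158 mm. -y: dark end cap, then rod and T-handle. -x side: black grip and steel trigger. Only its place and yaw vary.
- grip_mid (a point): Centre of the gun's fixed black rubber grip, a level bar along the gun's x: 107 mm long, 20 mm thick in y, 30 mm high; this point is at gun (-83, 48, 85) mm. The trigger lies beside it on its +y side.
- trigger (a joint): Angle of the steel trigger, a blade 84 mm long, 9 mm thick, 17 mm high, centred 85 mm up, on a vertical pivot at gun x=-34, y=66.5 mm. 0 = sprung open: it runs from the pivot to -x, splayed 0.26 rad from the grip towards +y. 0.26 = squeezed home, parallel to the grip, 4 mm between. A spring returns it; home takes about 9 N at 58 mm from the pivot.
- squeeze_point (a point): Fixed on the gun at (-92, 54.5, 85) mm: midway between the outer faces of grip and trigger when squeezed home (16.5 mm to each along the gun's y). With the trigger open its outer face is 32 mm off towards +y here (35 mm at the edge of a 22 mm pad), the grip's still 16.5 mm towards -y. Free above and around for fingers that come down and close along gun y.
- cap_face (a point): Centre of the rear face (facing the gun's -y) of the knurled dark end cap, on the rod's axis, at gun (0, -110, 85) mm. The cap is 54 mm in diameter, its top 27 mm above this point. The rod comes out here.
- rod (a joint): How far the follower rod is drawn out, in m, along the gun's -y. 0 = fully in, where its spring keeps it; 0.080 = the mark: the whole 5 mm wide groove in the rod has just come out of the cap; end stop at 0.105. The spring pulls back with about 5 N at 0 and 12 N at the mark.
- t_handle (a point): Black T-handle on the 9 mm rod, moving with it: an upright round bar 14 mm in diameter, 80 mm high, with an 18 mm hub at half height. This point: centre of the bar on the rod's axis, 85 mm above the worktop; top 40 mm above it, bar bare from 9 mm above it; axes as the gun's. Rod fully in, it stands 43 mm behind the cap's rear face (36 mm free between bar and cap).
- dish: Shallow petri dish, 60 mm in diameter, 15 mm high, loose on the worktop under the gun's spout; origin at the centre of its underside. To be left alone.
- cartridge: Spare white grease cartridge, 41 mm in diameter, 110 mm high, standing loose on the worktop; origin at the centre of its underside. To be left alone.
- screw_cap: Loose blue plastic screw cap, 42 mm in diameter, 20 mm high, on the worktop; origin at the centre of its underside. To be left alone.

How it is judged (in metres and radians):
On the way, in this order (a step that is already met when the one before it is completed fails the run):
1. the trigger is squeezed home with the rod still in (value of joint trigger above 0.22 rad and value of joint rod below 0.02 m), for 0.1 s.
2. the trigger has sprung fully back, the rod still in (value of joint trigger below 0.03 rad and value of joint rod below 0.02 m), for 0.1 s.
3. the rod is drawn out to its mark and held there (value of joint rod between 0.075 and 0.088 m and contact force between the fingers and rod above 5 N), for 0.5 s.
At the end, for the whole second after the job is handed in: The fingers still hold the T-handle (contact force over 5 N) with the rod drawn out 75 to 88 mm and at rest (under 10 mm/s), the trigger is fully back (under 0.03 rad), and the dish, cartridge and screw cap are within 30 mm of where they stood, the cartridge upright (all of step 3 and velocity of joint rod between -0.01 and 0.01 m/s and value of joint trigger below 0.03 rad and distance of each of dish, cartridge, screw_cap from where it was at the start of the episode below 0.03 m and angle between cartridge's own z axis and vertical below 0.2 rad); the arm keeps its last pose, push and grip.
It fails at once if the rod is pulled well past the mark (over 95 mm) (value of joint rod above 0.095 m).
It fails at once if the catch dish, the spare cartridge or the screw cap is pushed away or knocked over (distance of any of dish, cartridge, screw_cap from where it was at the start of the episode above 0.03 m or angle between cartridge's own z axis and vertical above 0.3 rad).
It also fails if it takes over 48 s, if anything falls off the work surface, if the arm or the gripper's body presses on something with over 40 N, if the wrist force passes 120 N, or if a joint passes its speed limit or range.

### The arm

A 6-joint arm with a two-finger parallel gripper is mounted at the origin on a cart in front of the work surface, level with it; the furniture and walls round the work are solid. World frame = base frame: x ahead of the robot, y to its left, z up, the work surface at z = 0. Lengths are in m, angles in degrees, forces in N, time in s.
With the tool pointing down it reaches from about 0.375 to 0.9 m from the base axis. Payload 3.1 kg.
Tool frame: the origin (TCP) lies at the very end of the fingers, on their centre line; the grasp point (between the pads) lies 19 mm behind it; z points along the fingers, y is the line along which they close (so a half turn about z gives the same grasp; the last joint's range is limited). The gripper opens to 87 mm and grips with 3 to 60 N. Pads are 19 mm wide; open, the fingers measure 117 mm over their backs; the gripper's body (75 mm by 190 mm) begins 51 mm behind the grasp point.
Start: joints at [57.897, 30.224, 82.088, -0, 67.689, -10.227], TCP at [0.233, 0.58, 0.223] pointing down, gripper open.
Joint ranges: [-176.69, 176.69], [-43.24, 126.21], [12.49, 139.97], [-82, 262], [0, 151.66], [-163.58, 163.58]. Speed limits (degrees/s): [159.86, 159.86, 180, 180, 180, 180].

### API

Orientations are given as a 3x3 rotation matrix whose columns are the frame's x, y, z axes.
In Python, from rig import bot gives the robot as it stands.
- The arm moves only by the tool move_arm, never from a script. Its argument "increments" is a list of rows, each an object with "xyz": the shift along the tool's x, y, z in mm, a list of three; "roll": the turn about the tool's z in rad; "grip": the opening in per cent of the stroke, from 0 (shut) to 100 (fully open). A call has 1 to 5 rows; each row shifts and turns the commanded pose from where the row before left it, along the tool's axes as they then stand; what a row does not reach is not made up. A row lasts 1/12 s, in which the tool goes at most 41.7 mm and 7.16 degrees, less where a joint would pass 70% of its speed; a pose out of reach is approached as far as the arm can. A call is refused whole if a number of a shift passes 41.7 or a number of a turn 0.125, either way. A call with a gripper value outside its range is refused whole. The fingers move at their own pace and stop on an object; the grip force is fixed at half the most. Time passes only in rows, so rows that do not move let the fingers close. It gives the time, the measured TCP pose, the force, the opening and the grip force at its end, in the units of the state.
- bot.read_state(): the state, without advancing time (a new reading comes with each control period).
- bot.capture(name): name is "scene" or "top" or "wrist"; returns (picture, depth): 400x640x3 uint8, red, green, blue; 400x640 float32, m along the optical axis (not along the pixel's ray), 0 where there is no reading.
- bot.camera_model(name): a dict with "intrinsics" (3x3 intrinsics, pixels), "rvec" (rotation vector, rad) and "tvec" (3), from world to camera coordinates, as OpenCV has them; the wrist camera has in their place "tool_from_camera" (4x4, takes a point from camera to tool coordinates, whose origin is the TCP and whose axes are the flange's). Camera axes: x right, y down, z forward; pixel columns grow to the right and rows downward; lengths in m; the calibration is good to about 2 mm. The wrist camera is an equidistant fisheye: a pixel r from the principal point sees the ray r / f radians off the axis. A picture is of the moment at which its call begins: read the wrist's pose just before it. camera_model takes no time and is no camera call.
- bot.hand_in(): hands the job in; it is judged then, once.
Trained networks look in the newest picture that a camera, given by its name, has taken for a name from the list of things; names that differ only in an ending like _2 or _b are one class to them, and where a whole thing is asked for, a point or a joint stands for the part that bears it (a point fixed in the world has none). Each returns a list of dicts, best first, with "conf" (0 to 1); they miss things now and then, are a little off and sometimes report something else, mostly with a low value. They report only what shows in the picture. A call takes as long as a camera call.
- bot.spot_in(label, camera): "at" ([x, y, z] in m, in the coordinates of the camera as it stood for that picture, good to about 4 mm: the middle of the surface that is visible of it).
- bot.trace(label, camera): "mask" (400x640 bool, what is visible of it).
The state is a dict: "time_s": time; "joint_positions": joint angles; "qvel": joint speeds; "tau": joint torques, N m; "position": TCP position; "tcp_rot": TCP orientation; "force": force on the tool from outside, world axes, zero at the start; "moment": the same for the moment, N m; "opening": opening from 0.0 (shut) to 1.0 (fully open); "grasp_force": force on a finger pad.
Only numpy, scipy, OpenCV 4.12 (cv2) and the standard library are available. Lean on these libraries where they do the work, as an engineer would, in place of code of your own. Each camera call takes 0.05 s, during which the arm holds its last target. There are 200 camera calls.

## Working session

There is one attempt and no reset: what is moved stays moved. The work goes in short steps, Python scripts to look and compute and a tool call to move; the robot and the scene stay as the last step left them, time stands still between calls to the robot, and variables do not carry over. Pictures are saved under pics/ and viewed, at most 10 in all, crops included, and the job is handed in when it is done.

Besides the shell and the picture viewer there is one more tool, called after "Call:" as name(argument=value, ...) on one line, values as JSON. move_arm: Moves the arm, as the interface text tells. Its arguments: {"type":"object","properties":{"increments":{"type":"array"}},"required":["increments"]}

```bash
mkdir -p pics; cat > h.py <<'E'
import numpy as np,cv2
from rig import bot
def toworld(name,p):
    m=bot.camera_model(name);R=cv2.Rodrigues(np.array(m["rvec"],float))[0];t=np.array(m["tvec"],float).ravel()
    return (np.asarray(p)-t)@R
def cloud(name,depth,mask=None):
    K=np.array(bot.camera_model(name)["intrinsics"]);v,u=np.nonzero((depth>0)&(True if mask is None else mask))
    z=depth[v,u];return toworld(name,np.c_[(u-K[0,2])/K[0,0]*z,(v-K[1,2])/K[1,1]*z,z]),u,v
E
python3 - <<'E'
from h import *
for c in("top","scene"):
    im,d=bot.capture(c);cv2.imwrite(f"pics/{c}0.png",im[:,:,::-1]);np.save(f"{c}.npy",d)
    for l in("gun","grip_mid","trigger","t_handle","rod","cap_face","dish","cartridge","screw_cap"):
        print(c,l,[(np.round(toworld(c,r["at"]),3).tolist(),round(r["conf"],2)) for r in bot.spot_in(l,c)[:2]])
print(bot.read_state())
E
```

```text
top gun [([0.52, 0.068, 0.099], 0.75)]
top grip_mid [([0.526, 0.068, 0.099], 0.8), ([0.502, -0.075, 0.09], 0.73)]
top trigger [([0.489, 0.162, 0.095], 0.46)]
top t_handle [([0.5, -0.075, 0.09], 0.49), ([0.489, 0.163, 0.095], 0.46)]
top rod [([0.504, -0.073, 0.092], 0.73)]
top cap_face [([0.529, 0.073, 0.1], 0.8)]
top dish [([0.605, 0.231, 0.018], 0.9), ([0.372, 0.397, 0.024], 0.19)]
top cartridge [([0.385, -0.086, 0.108], 0.93)]
top screw_cap [([0.372, 0.395, 0.02], 0.76)]
scene gun [([0.516, 0.037, 0.088], 0.66), ([0.366, 0.382, 0.021], 0.27)]
scene grip_mid [([0.512, 0.03, 0.081], 0.57)]
scene trigger []
scene t_handle [([0.498, -0.091, 0.089], 0.74)]
scene rod [([0.497, -0.089, 0.092], 0.71)]
scene cap_face [([0.518, 0.039, 0.087], 0.82)]
scene dish []
scene cartridge [([0.382, -0.108, 0.072], 0.93), ([0.513, 0.03, 0.083], 0.21)]
scene screw_cap [([0.368, 0.384, 0.021], 0.71)]
{'time_s': 1.0, 'joint_positions': array([ 5.78968683e+01,  3.02230163e+01,  8.20871541e+01,  7.84138995e-04,
        6.76888237e+01, -1.02282570e+01]), 'qvel': array([-0.05102135, -0.03573822, -0.08074701, -0.05484484,  0.05851425,
       -0.04549614]), 'tau': array([-1.43019715e-04, -4.40013242e+01, -1.76987869e+01,  6.34671072e-02,
        5.04111336e-02,  1.45813141e-05]), 'position': array([0.23283394, 0.57999588, 0.22255668]), 'tcp_rot': array([[-9.27997791e-01,  3.72585693e-01, -1.39441341e-06],
       [ 3.72585693e-01,  9.27997791e-01,  2.16015459e-05],
       [ 9.34243952e-06,  1.95266484e-05, -1.00000000e+00]]), 'force': array([ 0.62604911,  0.52088861, -0.20937748]), 'moment': array([-0.01109715,  0.03253852,  0.02593921]), 'grasp_force': 0.0, 'opening': 0.9999561270235764}
```

View pics/top0.png

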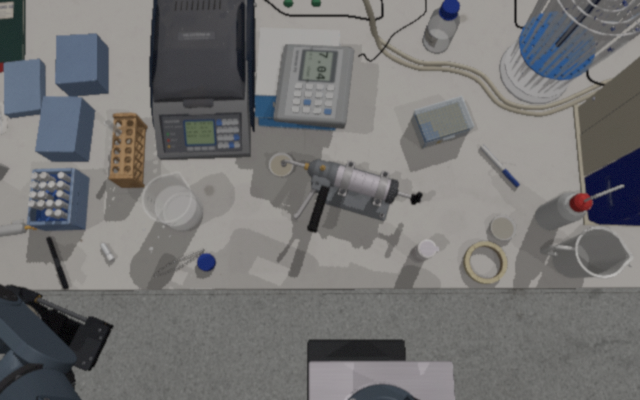

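View pics/scene0.png

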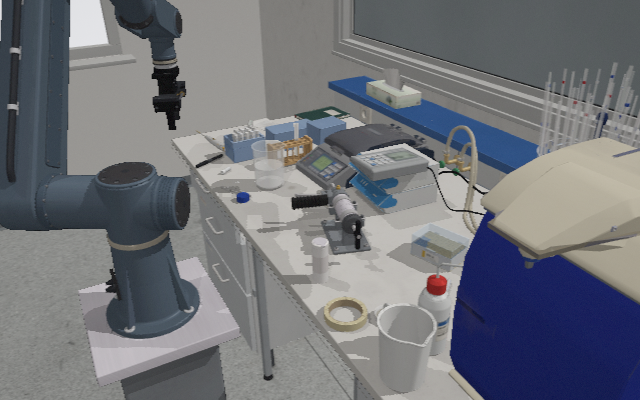

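```bash
cat > fit.py <<'E'
from h import *
from scipy.optimize import least_squares
def cyl(p,axis,r,a,b):
    o=[i for i in range(3) if i!=axis]
    q=np.c_[np.hypot(p[:,o[0]],p[:,o[1]])-r,np.abs(p[:,axis]-(a+b)/2)-(b-a)/2]
    return np.linalg.norm(np.maximum(q,0),axis=1)+np.minimum(q.max(1),0)
def box(p,c,h):
    q=np.abs(p-c)-h;return np.linalg.norm(np.maximum(q,0),axis=1)+np.minimum(q.max(1),0)
def model(P,s,rod=0.0,trig=0.0):
    c,n=np.cos(s[2]),np.sin(s[2]);d=P[:,:2]-s[:2]
    p=np.c_[c*d[:,0]+n*d[:,1],-n*d[:,0]+c*d[:,1],P[:,2]-.085]
    yh=-.153-rod; a=.26-trig
    t=p-[-.034,.0665,0];ca,sa=np.cos(a),np.sin(a)   # blade dir (-cos,sin)
    t=np.c_[-ca*t[:,0]+sa*t[:,1],sa*t[:,0]+ca*t[:,1],t[:,2]]
    D=np.c_[cyl(p,1,.024,-.09,.06),cyl(p,1,.027,-.11,-.09),box(p,[-.083,.048,0],[.0535,.010,.015]),
      cyl(p-[0,yh,0],2,.007,-.04,.04),cyl(p,1,.0045,yh,-.1),box(t,[.042,0,0],[.042,.0045,.0085])]
    return D
if __name__=="__main__":
    for cams in(["top"],["scene"],["top","scene"]):
        P=np.vstack([cloud(c,np.load(c+".npy"))[0] for c in cams])
        s=np.array([.546,.07,-.30])
        for it in range(5):
            D=model(P,s);k=(np.abs(D).min(1)<[.03,.02,.012,.01,.008][it])&(P[:,2]>.062)
            Q=P[k]; r=least_squares(lambda s:np.r_[np.abs(model(Q,s)).min(1) if 0 else model(Q,s).min(1)],s,loss="soft_l1",f_scale=.002,x_scale=[.01,.01,.05]); s=r.x
        D=model(Q,s);i=D.argmin(1);print(cams,np.round(s,4),len(Q),[(int((i==j).sum()),round(float(np.median(D[i==j,j]))*1000,1) if (i==j).any() else 0) for j in range(6)])
E
python3 fit.py
```

```text
['top'] [ 0.548   0.07   -0.2899] 2769 [(1640, 1.1), (221, 0.1), (548, 0.6), (105, 1.0), (65, 0.3), (190, 1.3)]
['scene'] [ 0.5456  0.0664 -0.2892] 1533 [(583, 1.3), (268, -1.2), (461, 0.2), (133, 1.3), (19, 0.5), (69, 0.5)]
['top', 'scene'] [ 0.5468  0.0672 -0.2912] 4246 [(2191, 1.2), (483, -0.2), (987, 0.6), (232, 1.5), (89, 0.4), (264, 1.1)]
```

Call:
move_arm(increments=[{"xyz": [0,0,0],"roll": -0.0925,"grip": 100},{"xyz": [-25,-24,0],"roll": 0,"grip": 100},{"xyz": [-25,-24,0],"roll": 0,"grip": 100},{"xyz": [-25,-24,0],"roll": 0,"grip": 100},{"xyz": [-25,-24,0],"roll": 0,"grip": 100}])

```text
time_s: 1.42
position: [0.3016, 0.4584, 0.2226]
tcp_rot: [[-0.959, 0.284, 0.0], [0.284, 0.959, 0.0], [-0.0, 0.0, -1.0]]
force: [0.0, 0.0, 0.3]
opening: 0.998
grasp_force: 0.0
```

Call:
move_arm(increments=[{"xyz": [-25,-24,0],"roll": 0,"grip": 100},{"xyz": [-25,-24,0],"roll": 0,"grip": 100},{"xyz": [-25,-24,0],"roll": 0,"grip": 100},{"xyz": [-25,-24,0],"roll": 0,"grip": 100},{"xyz": [-25,-24,0],"roll": 0,"grip": 100}])

```text
time_s: 1.83
position: [0.3875, 0.3074, 0.2228]
tcp_rot: [[-0.958, 0.285, 0.001], [0.285, 0.958, 0.0], [-0.001, 0.0, -1.0]]
force: [1.0, 0.8, -0.7]
opening: 1.001
grasp_force: 0.0
```

Call:
move_arm(increments=[{"xyz": [-25,-24,0],"roll": 0,"grip": 100},{"xyz": [-25,-24,0],"roll": 0,"grip": 100},{"xyz": [-25,-24,0],"roll": 0,"grip": 100},{"xyz": [0,0,0],"roll": 0,"grip": 100},{"xyz": [0,0,0],"roll": 0,"grip": 100}])

```text
time_s: 2.25
position: [0.4393, 0.217, 0.2227]
tcp_rot: [[-0.957, 0.289, 0.0], [0.289, 0.957, 0.0], [-0.0, 0.0, -1.0]]
force: [-0.3, -0.7, 0.4]
opening: 1.002
grasp_force: 0.0
```

```bash
cat > wfit.py <<'E'
from fit import *
def wcloud(img=None):
    st=bot.read_state();im,d=bot.capture("wrist")
    if img: cv2.imwrite(img,im[:,:,::-1])
    m=bot.camera_model("wrist");K=np.array(m["intrinsics"]);T=np.array(m["tool_from_camera"])
    v,u=np.nonzero(d>0);x=(u-K[0,2])/K[0,0];y=(v-K[1,2])/K[1,1];th=np.hypot(x,y);ok=th<1.3
    v,u,x,y,th=v[ok],u[ok],x[ok],y[ok],th[ok];z=d[v,u];g=z*np.tan(th)/np.maximum(th,1e-9)
    C=np.c_[x*g,y*g,z]@T[:3,:3].T+T[:3,3]
    return C@np.array(st["tcp_rot"]).T+st["position"],st
def fitw(P,s,**k):
    for w in(.02,.012,.008):
        D=model(P,s,**k);Q=P[(np.abs(D).min(1)<w)&(P[:,2]>.062)]
        s=least_squares(lambda s:model(Q,s,**k).min(1),s,loss="soft_l1",f_scale=.002,x_scale=[.01,.01,.05]).x
    D=model(Q,s,**k);i=D.argmin(1)
    return s,[(int((i==j).sum()),round(float(np.median(D[i==j,j]))*1000,1) if (i==j).any() else 0) for j in range(6)]
E
python3 - <<'E'
from wfit import *
P,st=wcloud("pics/w1.png");print(*fitw(P,np.array([.547,.068,-.29])))
E
```

```text
[ 0.55482199  0.08490493 -0.12073634] [(2501, 0.4), (0, 0), (1643, -1.4), (0, 0), (0, 0), (471, -0.8)]
```

View pics/w1.png

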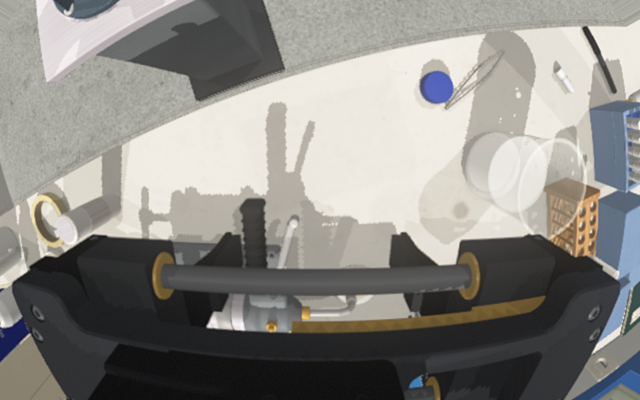

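```bash
python3 - <<'E'
from wfit import *
P,st=wcloud()
def g(P,s):
    c,n=np.cos(s[2]),np.sin(s[2]);d=P[:,:2]-s[:2];return np.c_[c*d[:,0]+n*d[:,1],-n*d[:,0]+c*d[:,1],P[:,2]]*1000
s=[.547,.068,-.29]
for nm,Q in(("wrist",P),("top",cloud("top",np.load("top.npy"))[0])):
    p=g(Q,s)
    for x in range(-135,-35,12):
        k=(abs(p[:,0]-x)<6)&(p[:,2]>60)&(p[:,2]<130)
        for lo,hi in((25,63),(63,110)):
            q=p[k&(p[:,1]>lo)&(p[:,1]<hi)]
            if len(q)>5: print(nm,x,len(q),np.round(np.percentile(q,[3,50,97],axis=0)[:,1:],1).tolist())
E
```

```text
wrist -135 315 [[37.2, 73.9], [48.8, 95.7], [58.4, 100.8]]
wrist -123 248 [[37.9, 77.1], [49.6, 97.8], [57.4, 99.7]]
wrist -123 56 [[85.3, 77.2], [89.6, 87.8], [93.3, 92.1]]
wrist -111 240 [[39.1, 79.9], [49.9, 97.7], [57.2, 99.5]]
wrist -111 120 [[81.1, 81.7], [87.1, 91.7], [93.8, 92.9]]
wrist -99 241 [[37.8, 77.5], [49.3, 97.7], [57.0, 99.6]]
wrist -99 99 [[77.7, 89.3], [82.9, 91.3], [87.4, 92.7]]
wrist -87 224 [[37.5, 78.2], [49.2, 97.7], [56.6, 99.4]]
wrist -87 87 [[75.0, 89.7], [79.6, 91.5], [84.8, 93.1]]
wrist -75 233 [[37.9, 73.9], [49.9, 97.8], [57.1, 99.5]]
wrist -75 85 [[70.7, 88.9], [76.2, 91.6], [81.2, 93.1]]
wrist -63 23 [[44.9, 70.6], [56.8, 83.4], [57.1, 97.8]]
wrist -63 28 [[69.7, 89.6], [74.0, 91.4], [78.7, 92.8]]
wrist -39 45 [[39.3, 97.9], [51.5, 99.4], [62.9, 101.9]]
wrist -39 25 [[64.0, 98.2], [69.3, 100.0], [77.9, 102.2]]
top -135 51 [[38.3, 76.6], [48.5, 98.4], [58.8, 104.5]]
top -123 50 [[38.7, 89.8], [48.4, 99.8], [57.9, 102.9]]
top -111 50 [[38.6, 91.9], [47.6, 99.1], [57.3, 104.2]]
top -111 30 [[82.6, 82.9], [87.3, 93.9], [93.4, 96.8]]
top -99 53 [[38.4, 91.9], [47.4, 99.8], [57.4, 102.2]]
top -99 27 [[79.5, 82.0], [83.7, 93.0], [89.0, 96.2]]
top -87 51 [[38.6, 94.2], [47.6, 99.9], [57.6, 103.0]]
top -87 25 [[76.0, 82.8], [80.4, 93.3], [85.3, 96.9]]
top -75 52 [[38.2, 91.6], [47.2, 99.7], [57.0, 102.7]]
top -75 26 [[72.7, 85.5], [77.0, 92.6], [82.2, 96.9]]
top -63 51 [[38.6, 93.6], [48.3, 100.1], [57.5, 104.0]]
top -63 28 [[69.3, 81.2], [73.5, 93.8], [79.2, 98.5]]
top -51 52 [[38.0, 76.6], [47.5, 99.1], [60.5, 103.1]]
top -51 34 [[64.0, 73.1], [68.9, 93.5], [75.3, 102.3]]
top -39 68 [[38.8, 78.3], [50.7, 99.5], [62.6, 104.1]]
top -39 36 [[64.2, 83.9], [70.8, 100.5], [79.0, 104.1]]
```

Call:
move_arm(increments=[{"xyz": [-27,-26,0],"roll": 0,"grip": 100},{"xyz": [-27,-26,0],"roll": 0,"grip": 100},{"xyz": [0,0,30],"roll": 0,"grip": 100},{"xyz": [0,0,30],"roll": 0,"grip": 100},{"xyz": [0,0,0],"roll": 0,"grip": 100}])

```text
time_s: 2.77
position: [0.4709, 0.1536, 0.1584]
tcp_rot: [[-0.959, 0.284, -0.011], [0.284, 0.959, -0.001], [0.01, -0.004, -1.0]]
force: [-1.7, -0.3, -0.6]
opening: 1.0
grasp_force: 0.0
```

Call:
move_arm(increments=[{"xyz": [0,0,0],"roll": 0,"grip": 100},{"xyz": [0,0,20],"roll": 0,"grip": 100},{"xyz": [0,0,20],"roll": 0,"grip": 100},{"xyz": [0,0,20],"roll": 0,"grip": 100},{"xyz": [0,0,0],"roll": 0,"grip": 100}])

```text
time_s: 3.18
position: [0.4737, 0.1542, 0.1016]
tcp_rot: [[-0.959, 0.283, -0.003], [0.283, 0.959, -0.0], [0.003, -0.001, -1.0]]
force: [-0.2, 0.4, 0.2]
opening: 1.001
grasp_force: 0.0
```

Call:
move_arm(increments=[{"xyz": [-1,-2,16],"roll": 0,"grip": 100},{"xyz": [0,0,18],"roll": 0,"grip": 100},{"xyz": [0,0,0],"roll": 0,"grip": 100},{"xyz": [0,0,0],"roll": 0,"grip": 100}])

```text
time_s: 3.52
position: [0.4759, 0.1517, 0.0697]
tcp_rot: [[-0.959, 0.284, 0.001], [0.284, 0.959, 0.0], [-0.001, 0.0, -1.0]]
force: [-0.6, 0.1, -0.3]
opening: 0.998
grasp_force: 0.0
```

Call:
move_arm(increments=[{"xyz": [0,-5,2],"roll": 0,"grip": 70},{"xyz": [0,0,0],"roll": 0,"grip": 50},{"xyz": [0,0,0],"roll": 0,"grip": 30},{"xyz": [0,0,0],"roll": 0,"grip": 30},{"xyz": [0,0,0],"roll": 0,"grip": 30}])

```text
time_s: 3.93
position: [0.4745, 0.1466, 0.0672]
tcp_rot: [[-0.958, 0.286, 0.001], [0.286, 0.958, 0.001], [-0.001, 0.001, -1.0]]
force: [-0.3, 3.5, 0.6]
opening: 0.71
grasp_force: 1.4
```

Call:
move_arm(increments=[{"xyz": [0,0,0],"roll": 0,"grip": 30},{"xyz": [0,0,0],"roll": 0,"grip": 30},{"xyz": [0,0,0],"roll": 0,"grip": 30},{"xyz": [0,0,0],"roll": 0,"grip": 30},{"xyz": [0,0,0],"roll": 0,"grip": 30}])

```text
time_s: 4.35
position: [0.4727, 0.1454, 0.0665]
tcp_rot: [[-0.959, 0.283, -0.003], [0.283, 0.959, -0.002], [0.002, -0.003, -1.0]]
force: [-3.0, -1.6, 3.4]
opening: 0.365
grasp_force: 30.0
```

Call:
move_arm(increments=[{"xyz": [0,0,0],"roll": 0,"grip": 30},{"xyz": [0,0,0],"roll": 0,"grip": 30},{"xyz": [0,0,0],"roll": 0,"grip": 100},{"xyz": [0,0,0],"roll": 0,"grip": 100},{"xyz": [0,5,0],"roll": 0,"grip": 100}])

```text
time_s: 4.77
position: [0.476, 0.1511, 0.0665]
tcp_rot: [[-0.958, 0.287, 0.001], [0.287, 0.958, 0.001], [-0.001, 0.001, -1.0]]
force: [-0.6, -7.8, 2.9]
opening: 0.515
grasp_force: 6.5
```

Call:
move_arm(increments=[{"xyz": [0,0,0],"roll": 0,"grip": 100},{"xyz": [0,0,0],"roll": 0,"grip": 100},{"xyz": [0,0,0],"roll": 0,"grip": 100},{"xyz": [0,0,0],"roll": 0,"grip": 100},{"xyz": [0,0,0],"roll": 0,"grip": 100}])

```text
time_s: 5.18
position: [0.4754, 0.1507, 0.0665]
tcp_rot: [[-0.958, 0.285, -0.0], [0.285, 0.958, -0.0], [0.0, -0.0, -1.0]]
force: [0.8, 0.3, 0.5]
opening: 0.893
grasp_force: 0.0
```

Call:
move_arm(increments=[{"xyz": [0,0,0],"roll": 0,"grip": 100},{"xyz": [0,0,0],"roll": 0,"grip": 100},{"xyz": [0,0,-15],"roll": 0,"grip": 100},{"xyz": [0,0,-25],"roll": 0,"grip": 100},{"xyz": [0,0,-30],"roll": 0,"grip": 100}])

```text
time_s: 5.6
position: [0.474, 0.1507, 0.1359]
tcp_rot: [[-0.958, 0.285, -0.005], [0.285, 0.958, -0.0], [0.004, -0.002, -1.0]]
force: [0.5, 0.5, 0.5]
opening: 1.001
grasp_force: 0.0
```

Call:
move_arm(increments=[{"xyz": [0,0,-30],"roll": 0,"grip": 100},{"xyz": [0,0,-30],"roll": 0,"grip": 100},{"xyz": [-10,-22,0],"roll": 0,"grip": 60},{"xyz": [-10,-22,0],"roll": 0,"grip": 36},{"xyz": [-12,-27,0],"roll": 0,"grip": 36}])

```text
time_s: 6.02
position: [0.486, 0.0737, 0.1975]
tcp_rot: [[-0.959, 0.283, 0.002], [0.283, 0.959, 0.0], [-0.002, 0.001, -1.0]]
force: [0.7, -0.6, 0.6]
opening: 0.851
grasp_force: 0.0
```

Call:
move_arm(increments=[{"xyz": [-12,-27,0],"roll": 0,"grip": 36},{"xyz": [-12,-27,0],"roll": 0,"grip": 36},{"xyz": [-12,-27,0],"roll": 0,"grip": 36},{"xyz": [0,0,0],"roll": 0,"grip": 36},{"xyz": [0,0,0],"roll": 0,"grip": 36}])

```text
time_s: 6.43
position: [0.4974, -0.0156, 0.1965]
tcp_rot: [[-0.957, 0.289, -0.0], [0.289, 0.957, 0.0], [0.0, 0.0, -1.0]]
force: [1.0, -0.4, 0.8]
opening: 0.475
grasp_force: 0.0
```

```bash
python3 - <<'E'
from wfit import *
P,st=wcloud("pics/w2.png")
def g(P,s):
    c,n=np.cos(s[2]),np.sin(s[2]);d=P[:,:2]-s[:2];return np.c_[c*d[:,0]+n*d[:,1],-n*d[:,0]+c*d[:,1],P[:,2]]*1000
s=[.547,.068,-.29]
C={"wrist":P}
for c in("top","scene"):
    im,d=bot.capture(c); C[c]=cloud(c,d)[0]
for nm,Q in C.items():
    p=g(Q,s)
    for t,k in(("handle>98",(abs(p[:,0])<25)&(p[:,1]<-125)&(p[:,1]>-185)&(p[:,2]>98)&(p[:,2]<130)),
      ("cap",(abs(p[:,0])<35)&(p[:,1]<-60)&(p[:,1]>-125)&(p[:,2]>95)&(p[:,2]<130)),
      ("trig",(abs(p[:,0]+92)<6)&(p[:,1]<110)&(p[:,1]>63)&(p[:,2]>80)&(p[:,2]<105))):
        q=p[k]
        if len(q)>5: print(nm,t,len(q),np.round(np.percentile(q,[3,50,97],axis=0),1).tolist())
print(g(st["position"][None],s))
E
```

```text
wrist handle>98 347 [[-8.0, -160.3, 99.5], [-4.3, -153.3, 119.9], [3.0, -148.5, 124.4]]
wrist cap 2575 [[-22.7, -106.9, 96.3], [-6.3, -84.8, 106.3], [18.8, -62.1, 110.7]]
wrist trig 156 [[-97.5, 74.4, 81.3], [-91.8, 77.5, 90.7], [-86.3, 84.1, 92.7]]
scene handle>98 59 [[-7.6, -166.0, 99.6], [-2.6, -161.0, 115.3], [3.6, -154.1, 126.0]]
scene cap 232 [[-23.8, -112.7, 95.3], [-5.5, -99.0, 106.0], [20.3, -64.3, 112.6]]
scene trig 13 [[-97.5, 72.1, 86.1], [-92.1, 77.7, 90.6], [-87.4, 84.0, 92.9]]
[[-23.67428052 -94.25599685 196.48616383]]
```

View pics/w2.png

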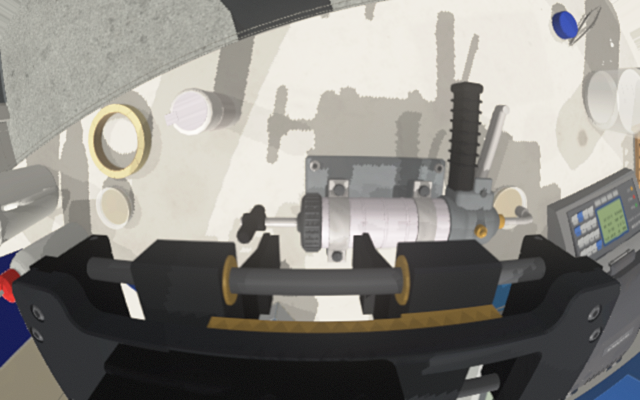

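```bash
python3 - <<'E'
from wfit import *
P,st=wcloud()
s=[.547,.068,-.29]
c,n=np.cos(s[2]),np.sin(s[2])
def g(P):
    d=P[:,:2]-s[:2];return np.c_[c*d[:,0]+n*d[:,1],-n*d[:,0]+c*d[:,1],P[:,2]]*1000
p=g(P)
q=p[(abs(p[:,0])<25)&(p[:,1]<-125)&(p[:,1]>-185)&(p[:,2]>121.5)&(p[:,2]<130)]
(cx,cy),r=cv2.minEnclosingCircle(q[:,:2].astype(np.float32));print("top disc",len(q),cx,cy,r,q.mean(0))
for x in(-110,-92,-75):
  for lo,hi,zl in((25,63,95),(63,110,90)):
    q=p[(abs(p[:,0]-x)<5)&(p[:,1]>lo)&(p[:,1]<hi)&(p[:,2]>zl)&(p[:,2]<105)];print(x,len(q),np.round(np.percentile(q[:,1],[3,50,97]),1))
q=p[(abs(p[:,0])<28)&(p[:,1]<-80)&(p[:,1]>-120)&(p[:,2]>70)&(p[:,2]<115)];print("cap min y",np.percentile(q[:,1],[.5,2,5]))
E
```

```text
top disc 135 -1.2886370420455933 -155.09088134765625 6.494844436645508 [  -2.15032492 -154.69436211  123.20169199]
-110 186 [36.8 44.8 54.2]
-110 80 [80.6 85.4 91.8]
-92 187 [37.3 44.1 54. ]
-92 71 [75.8 79.4 84.4]
-75 188 [36.4 44.5 54. ]
-75 74 [70.5 74.6 80.2]
cap min y [-119.14384477 -116.33340653 -111.41365789]
```

Call:
move_arm(increments=[{"xyz": [-8,-20,0],"roll": 0,"grip": 36},{"xyz": [-8,-20,0],"roll": 0,"grip": 36},{"xyz": [-7,-20,0],"roll": 0,"grip": 36},{"xyz": [0,0,25],"roll": 0,"grip": 36},{"xyz": [0,0,25],"roll": 0,"grip": 36}])

```text
time_s: 7.05
position: [0.5041, -0.0788, 0.1474]
tcp_rot: [[-0.958, 0.285, 0.005], [0.285, 0.958, -0.002], [-0.005, -0.0, -1.0]]
force: [-0.0, 0.4, -0.7]
opening: 0.36
grasp_force: 0.0
```

Call:
move_arm(increments=[{"xyz": [0,0,0],"roll": 0,"grip": 36},{"xyz": [0,0,0],"roll": 0,"grip": 36},{"xyz": [0,0,0],"roll": 0,"grip": 36}])

```text
time_s: 7.3
position: [0.5027, -0.0775, 0.1472]
tcp_rot: [[-0.959, 0.284, 0.001], [0.284, 0.959, -0.0], [-0.001, -0.0, -1.0]]
force: [1.8, 0.6, 0.6]
opening: 0.365
grasp_force: 0.0
```

```bash
python3 - <<'E'
from wfit import *
P,st=wcloud("pics/w3.png")
s=[.547,.068,-.29]
c,n=np.cos(s[2]),np.sin(s[2])
def g(P):
    d=P[:,:2]-s[:2];return np.c_[c*d[:,0]+n*d[:,1],-n*d[:,0]+c*d[:,1],P[:,2]]*1000
p=g(P)
q=p[(abs(p[:,0])<25)&(p[:,1]<-140)&(p[:,1]>-170)&(p[:,2]>121)&(p[:,2]<127)]
if len(q)>3: print("top disc",len(q),cv2.minEnclosingCircle(q[:,:2].astype(np.float32)),q.mean(0))
st=bot.read_state();print(g(st["position"][None]),st["opening"],st["tcp_rot"][:,1])
E
```

```text
top disc 272 ((-1.9610934257507324, -154.91822814941406), 6.830068111419678) [  -1.88616865 -155.31555916  123.10104607]
[[  -0.37416821 -152.22668568  147.68697494]] 0.3601522039360347 [ 2.83910062e-01  9.58850900e-01 -1.68525186e-04]
```

View pics/w3.png

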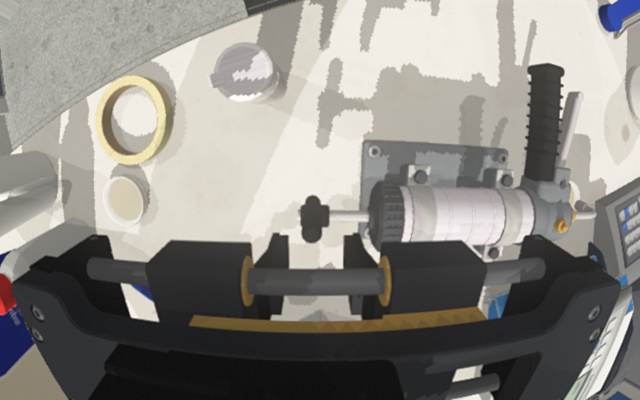

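Call:
move_arm(increments=[{"xyz": [1,-2,12],"roll": 0,"grip": 36},{"xyz": [0,0,15],"roll": 0,"grip": 36},{"xyz": [0,0,15],"roll": 0,"grip": 36},{"xyz": [0,0,9],"roll": 0,"grip": 36},{"xyz": [0,0,0],"roll": 0,"grip": 36}])

```text
time_s: 7.77
position: [0.5004, -0.0794, 0.0951]
tcp_rot: [[-0.959, 0.285, -0.001], [0.285, 0.959, 0.0], [0.001, 0.0, -1.0]]
force: [-0.1, 0.1, 0.8]
opening: 0.36
grasp_force: 0.0
```

Call:
move_arm(increments=[{"xyz": [0,0,0],"roll": 0,"grip": 0},{"xyz": [0,0,0],"roll": 0,"grip": 0},{"xyz": [0,0,0],"roll": 0,"grip": 0},{"xyz": [0,0,0],"roll": 0,"grip": 0},{"xyz": [0,0,0],"roll": 0,"grip": 0}])

```text
time_s: 8.18
position: [0.5013, -0.0802, 0.0964]
tcp_rot: [[-0.958, 0.285, 0.002], [0.285, 0.958, -0.001], [-0.002, -0.0, -1.0]]
force: [-0.0, -0.6, 3.6]
opening: 0.149
grasp_force: 30.0
```

Call:
move_arm(increments=[{"xyz": [0,-6,0],"roll": 0,"grip": 0},{"xyz": [0,-10,0],"roll": 0,"grip": 0},{"xyz": [0,-10,0],"roll": 0,"grip": 0},{"xyz": [0,-10,0],"roll": 0,"grip": 0},{"xyz": [0,0,0],"roll": 0,"grip": 0}])

```text
time_s: 8.6
position: [0.4908, -0.1141, 0.0963]
tcp_rot: [[-0.958, 0.288, 0.002], [0.288, 0.958, 0.002], [-0.001, 0.003, -1.0]]
force: [1.1, 7.3, 5.7]
opening: 0.152
grasp_force: 30.0
```

Call:
move_arm(increments=[{"xyz": [0,-10,0],"roll": 0,"grip": 0},{"xyz": [0,-10,0],"roll": 0,"grip": 0},{"xyz": [0,-10,0],"roll": 0,"grip": 0},{"xyz": [0,-8,0],"roll": 0,"grip": 0},{"xyz": [0,0,0],"roll": 0,"grip": 0}])

```text
time_s: 9.02
position: [0.4799, -0.1495, 0.0963]
tcp_rot: [[-0.957, 0.289, 0.001], [0.289, 0.957, 0.004], [-0.0, 0.004, -1.0]]
force: [4.1, 9.9, 6.7]
opening: 0.148
grasp_force: 30.0
```

Call:
move_arm(increments=[{"xyz": [0,0,0],"roll": 0,"grip": 0},{"xyz": [0,0,0],"roll": 0,"grip": 0},{"xyz": [0,0,0],"roll": 0,"grip": 0},{"xyz": [0,0,0],"roll": 0,"grip": 0},{"xyz": [0,0,0],"roll": 0,"grip": 0}])

```text
time_s: 9.43
position: [0.4802, -0.1484, 0.0963]
tcp_rot: [[-0.958, 0.287, 0.002], [0.287, 0.958, 0.004], [-0.001, 0.004, -1.0]]
force: [3.1, 8.7, 6.9]
opening: 0.149
grasp_force: 30.0
```

Call:
move_arm(increments=[{"xyz": [0,-5,0],"roll": 0,"grip": 0},{"xyz": [0,-5,0],"roll": 0,"grip": 0},{"xyz": [0,0,0],"roll": 0,"grip": 0},{"xyz": [0,0,0],"roll": 0,"grip": 0},{"xyz": [0,0,0],"roll": 0,"grip": 0}])

```text
time_s: 9.85
position: [0.4773, -0.1577, 0.0963]
tcp_rot: [[-0.958, 0.288, 0.002], [0.288, 0.958, 0.004], [-0.0, 0.005, -1.0]]
force: [3.9, 10.4, 7.8]
opening: 0.147
grasp_force: 30.0
```

```bash
python3 - <<'E'
from wfit import *
P,st=wcloud("pics/w4.png")
im=cv2.imread("pics/w4.png");cv2.imwrite("pics/w4c.png",cv2.resize(im[130:300,240:460],None,fx=3.4,fy=3.4,interpolation=cv2.INTER_CUBIC))
s=[.547,.068,-.29]
c,n=np.cos(s[2]),np.sin(s[2])
def g(P):
    d=P[:,:2]-s[:2];return np.c_[c*d[:,0]+n*d[:,1],-n*d[:,0]+c*d[:,1],P[:,2]]*1000
p=g(P)
q=p[(abs(p[:,0])<25)&(p[:,1]<-210)&(p[:,1]>-260)&(p[:,2]>50)&(p[:,2]<90)];print(len(q),np.percentile(q,[3,50,97],axis=0) if len(q) else 0)
q=p[(abs(p[:,0])<28)&(p[:,1]<-80)&(p[:,1]>-125)&(p[:,2]>95)&(p[:,2]<115)];print("cap",np.percentile(q[:,1],[.5,2,5]))
st=bot.read_state();print(g(st["position"][None]),st["position"],st["qvel"])
E
```

```text
662 [[ -10.54366897 -242.93473016   51.56854365]
 [  -8.16060495 -233.62032572   84.63245421]
 [  -1.61495666 -211.86135523   89.45764709]]
cap [-110.02394787 -109.56169326 -109.27353907]
[[  -2.19838994 -236.22801988   96.34303616]] [ 0.47734348 -0.15773542  0.09634304] [ 0.0780189   0.01461507  0.00337516 -0.0468055   0.02093844 -0.09455989]
```

View pics/w4c.png

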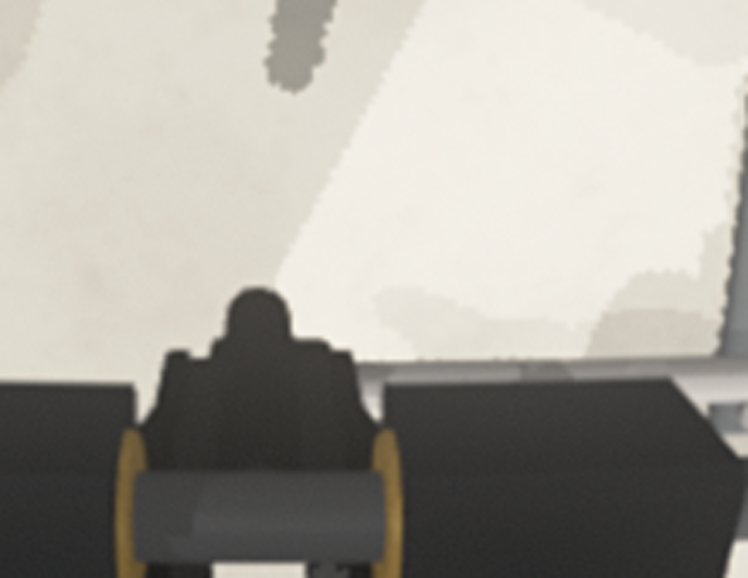

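Call:
move_arm(increments=[{"xyz": [0,0,0],"roll": 0,"grip": 0},{"xyz": [0,0,0],"roll": 0,"grip": 0},{"xyz": [0,0,0],"roll": 0,"grip": 0},{"xyz": [0,0,0],"roll": 0,"grip": 0},{"xyz": [0,0,0],"roll": 0,"grip": 0}])

```text
time_s: 10.32
position: [0.4774, -0.1577, 0.0964]
tcp_rot: [[-0.958, 0.287, 0.002], [0.287, 0.958, 0.004], [-0.0, 0.005, -1.0]]
force: [3.2, 10.7, 7.1]
opening: 0.151
grasp_force: 30.0
```

Call:
move_arm(increments=[{"xyz": [0,0,0],"roll": 0,"grip": 0},{"xyz": [0,0,0],"roll": 0,"grip": 0},{"xyz": [0,0,0],"roll": 0,"grip": 0},{"xyz": [0,0,0],"roll": 0,"grip": 0},{"xyz": [0,0,0],"roll": 0,"grip": 0}])

```text
time_s: 10.73
position: [0.4773, -0.1577, 0.0963]
tcp_rot: [[-0.958, 0.287, 0.002], [0.287, 0.958, 0.004], [-0.0, 0.005, -1.0]]
force: [4.5, 11.2, 7.8]
opening: 0.153
grasp_force: 30.0
```

```bash
python3 - <<'E'
from wfit import *
s=[.547,.068,-.29];c,n=np.cos(s[2]),np.sin(s[2])
im,d1=bot.capture("scene");cv2.imwrite("pics/s5.png",cv2.resize(im[170:260,270:410],None,fx=5,fy=5,interpolation=cv2.INTER_CUBIC)[:,:,::-1])
for d,y in((np.load("scene.npy"),-153),(d1,-234)):
    P=cloud("scene",d)[0];q=P[:,:2]-s[:2];p=np.c_[c*q[:,0]+n*q[:,1],-n*q[:,0]+c*q[:,1],P[:,2]]*1000
    k=p[(abs(p[:,0])<20)&(abs(p[:,1]-y)<20)&(p[:,2]>50)&(p[:,2]<73)];print(len(k),np.percentile(k[:,1],[10,50,90]))
print(bot.read_state()["position"])
E
```

```text
40 [-165.5268708  -162.32736459 -159.11237955]
47 [-245.62227055 -242.3438048  -239.04587153]
[ 0.47734314 -0.15766381  0.09634512]
```

View pics/s5.png

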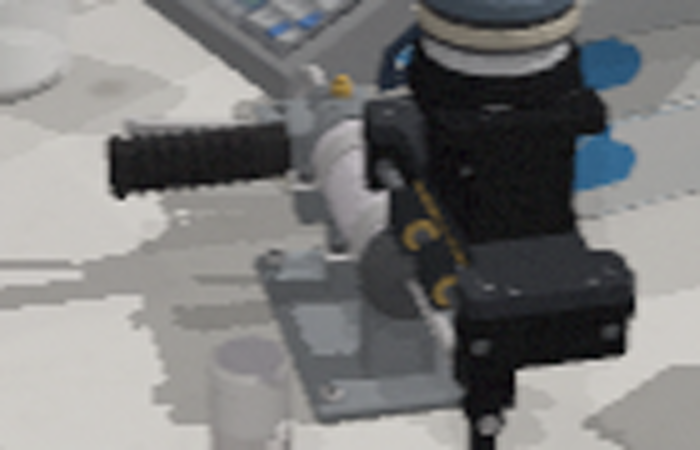

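The scene crop shows the handle held in the gripper at about (485, 400) and the cartridge still standing at (250, 390). The handle has moved 80.0 mm since the start, so I'm handing in.

```bash
python3 -c "
from rig import bot
print(bot.hand_in())"
```

```text
the job is handed in; nothing more can be done
None
```

I squeezed the trigger home and let it spring back, then pulled the rod out about 80 mm. The job is handed in with the gripper still holding the T-handle there at about 30 N; the hand-in did not report a verdict.

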